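# Index the dividing head by its star wheel

### The arm

A 7-joint arm with a two-finger parallel gripper is mounted at the origin on the work surface. World frame = base frame: x ahead of the robot, y to its left, z up, the work surface at z = 0. Lengths are in m, angles in rad, forces in N, time in s.
With the tool pointing down it reaches from about 0.425 to 0.925 m from the base axis. Payload 6.8 kg.
Tool frame: the origin (TCP) lies midway between the tips of the shut fingers; the grasp point (between the pads) lies 19 mm behind it (bot.grasp_offset is the distance from the TCP to the grasp point, in m); z points along the fingers, x is the direction in which the jaws open and shut, and the axes are right-handed (so a half turn about z gives the same grasp; the last joint's range is limited). The gripper opens to 85 mm and grips with 20 to 120 N. Pads are 22 mm wide; open, the fingers measure 114 mm over their backs; the gripper's body (76 mm by 85 mm) begins 54 mm behind the grasp point. The pads swing forward as they close: fully open they stand 13 mm farther back than shut.
Start: joints at [-1.306, 0.477, 0.022, 1.555, -0.011, 1.109, -0.083], TCP at [0.246, 0.629, 0.231] pointing down, gripper open.
Joint ranges: [-2.96, 2.96], [-0.34, 2.1], [-1.41, 1.46], [0.24, 2.44], [-1.37, 4.51], [0.17, 1.92], [-2.96, 2.96]. Speed limits (rad/s): [2.39, 2.39, 3.14, 3.14, 3.14, 3.14, 3.14].

### API

Orientations are given as a unit quaternion [w, x, y, z].
In Python, from station import bot, imaging gives the robot as it stands. The module is installed in compiled form; this text tells all that it offers.
- The arm moves only by the tool apply_moves, never from a script. Its argument "increments" is a list of rows, each a list of 7 numbers: the shift along the tool's x, y, z in mm, then the turn, a rotation vector about the tool's x, y, z in degrees, then the closure, from -1 (fully open) to 1 (shut). In form: [[dx, dy, dz, rx, ry, rz, grip], ...]. A call has exactly 8 rows; each row shifts and turns the pose as measured when the row begins, along the tool's axes as they then stand; what a row does not reach is not made up. A row lasts 1/8 s, in which the tool goes at most 62.5 mm and 10.7 degrees, less where a joint would pass 70% of its speed; a pose out of reach is approached as far as the arm can. A call with a gripper value outside its range is refused whole. The fingers move at their own pace and stop on an object; "grip_force" is the grip in N (left out, the last holds). Time passes only in rows, so rows that do not move let the fingers close, or fill a call up. It gives the time, the measured TCP pose, the force and the opening at its end, in the units of the state.
- bot.get_obs(): the state, without advancing time (a new reading comes with each control period).
- imaging.read_camera(name): name is "scene" or "side" or "wrist"; returns the picture (420x560x3 uint8, red, green, blue); there is no depth.
- imaging.get_calibration(name): a dict with "K" (3x3 intrinsics, pixels), "k1" (the pictures are not rectified: a ray, as slopes to the right and down, at radius r is drawn at 1 + k1 r^2 times it, then the intrinsics apply), "extrinsics" (4x4, takes a point from camera to world coordinates). Camera axes: x right, y down, z forward; pixel columns grow to the right and rows downward; lengths in m; the calibration is good to about 2 mm. A picture is of the moment at which its call begins: read the wrist's pose just before it. get_calibration takes no time and is no camera call; for the wrist camera it gives the pose at the moment of the call.
- bot.hand_in(): hands the job in, once; it reports no verdict.
The state is a dict: "t": time; "q": joint angles; "joint_vel": joint speeds; "joint_torque": joint torques, N m; "eef_pos": TCP position; "tool_rot": TCP orientation; "contact_force": force on the tool from outside, world axes, zero at the start; "torque": the same for the moment, N m; "gripper_width": opening from 0.0 (shut) to 1.0 (fully open).
Only numpy, scipy, OpenCV 4.12 (cv2) and the standard library are available. Lean on these libraries where they do the work, as an engineer would, in place of code of your own. Each camera call takes 0.05 s, during which the arm holds its last target.

### The job

On the woodturner's dividing head (the round grey foot with a five-spoked star wheel lying under a steel bridge bar), push the star wheel round, spoke after spoke, until the one spoke that ends in a ball points straight at the fixed pointer post on the foot, and leave it standing there. Either direction will do. Do not turn the plain round handwheel of the screw clamp beside it.

Things in the scene. Friction and masses are not known exactly. Their poses are not given: they have to be found in the camera images.
- hub (a point): Centre of the level star wheel (upright axis), at spoke mid-height, 75 mm above the bench. Hub radius 24 mm; five steel spokes 72 degrees apart, 12 mm thick, reaching 115 mm. Fixed bridge bar above it, 24 mm wide, 93 to 105 mm above bench, square to the hub-pointer line, posts 145 mm from the axis: spokes pass under, a gripper cannot. Slim finial on the axis, 18 mm radius, top at 160 mm.
- ball (a point): Centre of the black ball (28 mm diameter) ending one spoke, 115 mm from the hub, 75 mm above the bench; the other four spokes end bare. It moves with the wheel, which turns freely either way against about 0.22 N m friction (3 N at 80 mm radius) and stays where left. Enter between spokes from above, on the pointer's side of the bridge or the opposite side.
- pointer (a point): Where the ball's centre must stand: 115 mm from the hub, 75 mm above the bench, just inside the pointer post. The post, a dark steel block 22 mm square, stands at the rim of the fixed round grey foot (radius 165 mm, 18 mm thick); a small steel wedge on it points to the hub, its tip 131 mm from the axis, its top 80 mm above the bench.
- clamp_crank (a point): Middle of the upright wooden crank grip (14 mm diameter, 81 mm above the bench, top at 94 mm) on the rim of the screw clamp's plain round steel handwheel (outer radius 62 mm, three thin spokes inside the rim, upright axis, rim top at 70 mm, on a wooden block 130 x 110 mm). It turns easily; leave it alone.

How it is judged:
By the outcome, as a careful person would: the job done as asked, in the order asked, and still so for the second after the job is handed in, with the robot touching nothing.
It also fails if it takes over 48 s, if anything falls off the work surface, if the arm or the gripper's body presses on something with over 40 N, if the wrist force passes 120 N, or if a joint passes its speed limit or range.

## Working session

There is one attempt and no reset: what is moved stays moved. The work goes in short steps, Python scripts to look and compute and a tool call to move; the robot and the scene stay as the last step left them, time stands still between calls to the robot, and variables do not carry over. Pictures are saved under pics/ and viewed, and the job is handed in when it is done.

Besides the shell and the picture viewer there is one more tool, called after "Call:" by a JSON object that holds its "api" and its "payload", one argument or row to a line. apply_moves: Moves the arm, as the interface text tells. Its arguments: {"type":"object","properties":{"increments":{"type":"array","items":{"type":"array","items":{"type":"number"}}},"grip_force":{"type":"number"}},"required":["increments"]}

```bash
mkdir -p pics
cat > h.py <<'E'
import numpy as np, cv2
from station import bot, imaging
def snap(n,f):
    c=imaging.get_calibration(n); im=imaging.read_camera(n)
    cv2.imwrite('pics/'+f,cv2.cvtColor(im,cv2.COLOR_RGB2BGR)); return im,c
def cast(c,u,v,z):
    K=c['K'];d=np.array([[[K[0][0],0,K[0][2]],[0,K[1][1],K[1][2]],[0,0,1]]])[0]
    p=cv2.undistortPoints(np.array([[[u,v]]],float),np.array(K,float),np.array([c['k1'],0,0,0],float))[0,0]
    T=np.array(c['extrinsics']); r=T[:3,:3]@np.array([p[0],p[1],1]); o=T[:3,3]
    return o+r*(z-o[2])/r[2]
def proj(c,P):
    T=np.linalg.inv(np.array(c['extrinsics'])); P=np.atleast_2d(P).astype(float)
    return cv2.projectPoints(P,cv2.Rodrigues(T[:3,:3])[0],T[:3,3],np.array(c['K'],float),np.array([c['k1'],0,0,0],float))[0][:,0]
E
python3 - <<'E'
from h import *
o=bot.get_obs();print(o)
for n in ['scene','side','wrist']:
    im,c=snap(n,n+'0.png');print(n,np.round(np.array(c['extrinsics']),3).tolist(),c['k1'],np.array(c['K']).tolist())
E
```

```text
{'t': 0.0, 'q': array([-1.3061028 ,  0.47784165,  0.02232096,  1.55641659, -0.01151432,
        1.10933432, -0.08309876]), 'joint_vel': array([ 2.26428205e-04,  3.94513089e-04, -1.02849422e-03, -2.73712382e-05,
       -1.17654516e-03, -8.57675486e-04,  7.34179841e-04]), 'joint_torque': array([ 3.47558835e-04, -5.96452045e+01,  1.60772469e+00, -2.81194192e+01,
        1.23525076e-02,  9.33622301e-03,  2.16423837e-05]), 'eef_pos': array([0.24563171, 0.62808889, 0.23031223]), 'tool_rot': array([ 5.75931422e-04,  8.25889252e-01,  5.63831595e-01, -7.37970012e-04]), 'contact_force': array([-0.02764803, -0.34423548,  0.12854855]), 'torque': array([ 0.0145655 , -0.00459415, -0.04019325]), 'gripper_width': 1.0010741247685877}
scene [[0.073, 0.778, -0.624, 1.049], [0.997, -0.045, 0.062, -0.076], [0.02, -0.627, -0.779, 0.809], [0.0, 0.0, 0.0, 1.0]] -0.06621852091001428 [[469.48454471309105, 0.0, 277.92333385489576], [0.0, 469.48454471309105, 213.24000301403356], [0.0, 0.0, 1.0]]
side [[-0.705, -0.5, 0.503, 0.201], [-0.709, 0.517, -0.481, 0.311], [-0.02, -0.695, -0.718, 0.575], [0.0, 0.0, 0.0, 1.0]] 0.04018741894447096 [[413.93051288625696, 0.0, 278.8217929130413], [0.0, 413.93051288625696, 212.40359852560766], [0.0, 0.0, 1.0]]
wrist [[0.364, 0.891, 0.272, 0.175], [0.931, -0.348, -0.108, 0.655], [-0.002, 0.293, -0.956, 0.373], [0.0, 0.0, 0.0, 1.0]] -0.08723283513023386 [[340.95935686543527, 0.0, 281.79320879934704], [0.0, 340.95935686543527, 212.84145459064175], [0.0, 0.0, 1.0]]
```

View pics/scene0.png

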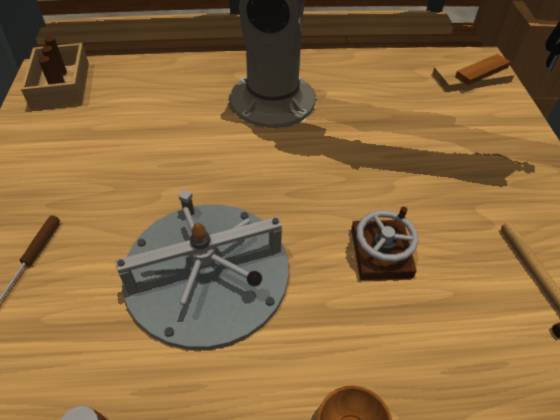

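View pics/side0.png

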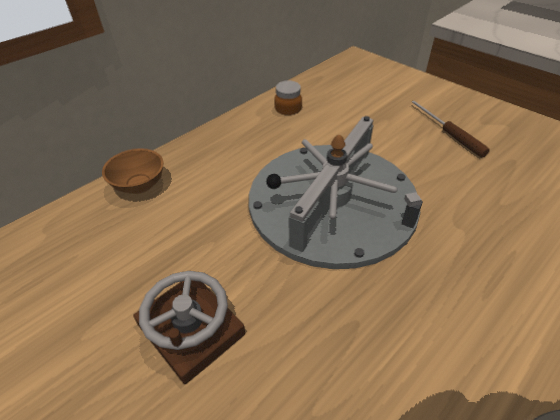

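View pics/wrist0.png

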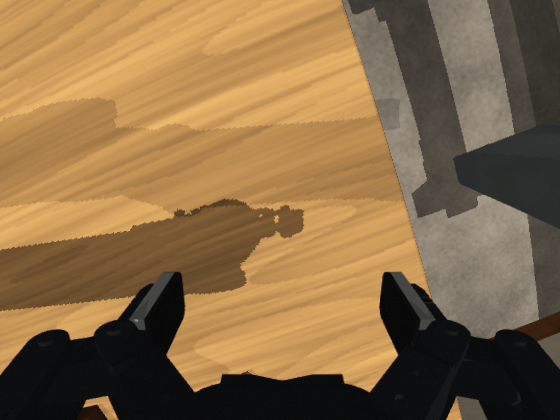

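The scene view shows the wheel at around (205,255), the ball at (254,278), the pointer post at (187,200) and the handwheel at (388,237). In the side view the ball is at (274,181) and the post at (412,205). Next I measure them.

Run:
```python
from h import *
for n,roi,pr in [('scene',(235,265,275,295),None),('side',(262,168,288,195),None)]:
    im=cv2.imread(f'pics/{n}0.png'); x0,y0,x1,y1=roi
    m=(im.max(2)<40).astype(np.uint8); s=np.zeros_like(m); s[y0:y1,x0:x1]=m[y0:y1,x0:x1]
    k,l,st,ce=cv2.connectedComponentsWithStats(s); i=1+np.argmax(st[1:,4]); print(n,st[i],ce[i])
    c=imaging.get_calibration(n); print('ball',cast(c,*ce[i],0.075))
# foot ellipse by grey mask
for n,roi in [('scene',(110,195,300,350)),('side',(235,130,430,270))]:
    im=cv2.imread(f'pics/{n}0.png'); hsv=cv2.cvtColor(im,cv2.COLOR_BGR2HSV)
    m=((hsv[...,1]<70)).astype(np.uint8)*255; s=np.zeros_like(m);x0,y0,x1,y1=roi; s[y0:y1,x0:x1]=m[y0:y1,x0:x1]
    cn=max(cv2.findContours(s,0,1)[0],key=cv2.contourArea)[:,0]
    c=imaging.get_calibration(n)
    W=np.array([cast(c,*p,0.018)[:2] for p in cn])
    # robust circle fit with r fixed
    from scipy.optimize import least_squares
    r=least_squares(lambda q:np.hypot(*(W-q).T)-.165,W.mean(0),loss='soft_l1',f_scale=.002)
    e=np.hypot(*(W-r.x).T)-.165
    print(n,'foot',r.x,np.median(np.abs(e)))
    im2=cv2.resize(im[y0-20:y1+20,x0-10:x1+10],None,fx=3.5,fy=3,interpolation=2); print(im2.shape)
    cv2.imwrite(f'pics/{n}crop.png',cv2.resize(im[y0-20:y1+20,x0-10:x1+10],None,fx=3,fy=3,interpolation=2)[:600,:800])
```

```text
scene [247 272  14  14 150] [253.88 278.18]
ball [ 0.60958235 -0.07249723  0.075     ]
side [267 174  14  15 158] [273.38607595 180.93670886]
ball [ 0.61373499 -0.07269727  0.075     ]
scene foot [ 0.54779546 -0.16637199] 0.001717167613512205
(585, 735, 3)
side foot [ 0.54451205 -0.16200931] 0.002355224204232481
(540, 752, 3)
```

View pics/scenecrop.png

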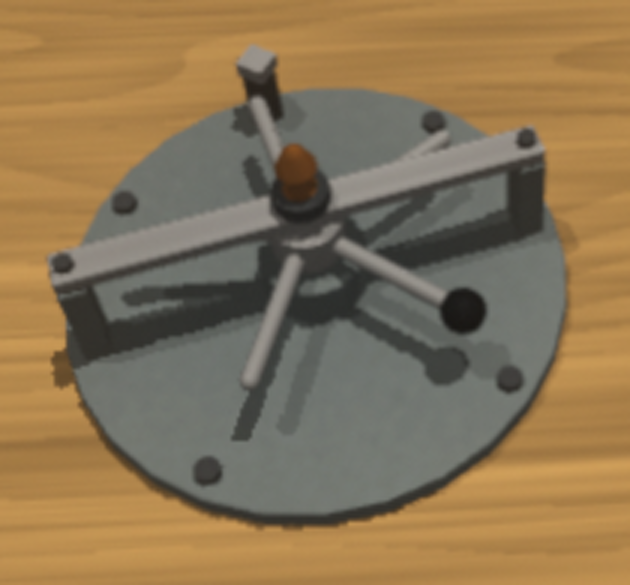

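View pics/sidecrop.png

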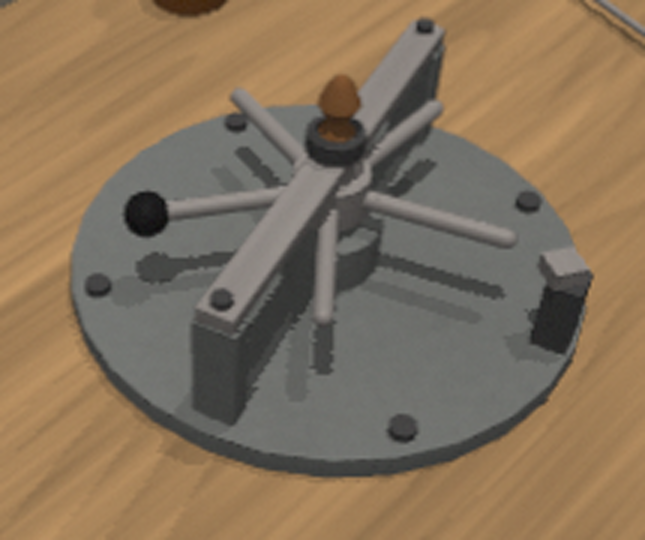

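Run:
```python
from h import *
for n,(x0,y0),b1,b2,ws in [('scene',(100,175),(527,136),(62,261),[(257,62),(248,95),(258,102)]),('side',(225,110),(221,297),(425,24),[(565,262),(541,262),(512,239)])]:
    c=imaging.get_calibration(n)
    f=lambda p,z:cast(c,p[0]/3+x0,p[1]/3+y0,z)
    A=f(b1,.108)[:2];B=f(b2,.108)[:2]; d=B-A; print(n,'bar mid',(A+B)/2,'len',np.hypot(*d),'normal ang',np.degrees(np.arctan2(d[1],d[0]))-90)
    for w in ws: print([f(w,z)[:2].round(4).tolist() for z in (.075,.08,.09)])
    for H in ([.549,-.165],[.545,-.165]):
        print(H,'ball r/ang from scene', )
hub=np.array([.547,-.165])
for b in ([.6096,-.0725],[.6137,-.0727]):
    v=np.array(b)-hub; print(np.hypot(*v),np.degrees(np.arctan2(v[1],v[0])))
```

```text
scene bar mid [ 0.54412434 -0.16630547] len 0.2906172913119716 normal ang -164.54693972236012
[[0.4048, -0.2047], [0.4092, -0.2039], [0.418, -0.2021]]
[[0.434, -0.2093], [0.4382, -0.2084], [0.4466, -0.2066]]
[[0.4405, -0.2023], [0.4447, -0.2014], [0.453, -0.1997]]
[0.549, -0.165] ball r/ang from scene
[0.545, -0.165] ball r/ang from scene
side bar mid [ 0.54840978 -0.16790123] len 0.28915694939409375 normal ang -164.5950472961957
[[0.4097, -0.2096], [0.4076, -0.2044], [0.4034, -0.194]]
[[0.4195, -0.2003], [0.4173, -0.1952], [0.4129, -0.1849]]
[[0.4423, -0.2052], [0.4399, -0.2], [0.4351, -0.1897]]
[0.549, -0.165] ball r/ang from scene
[0.545, -0.165] ball r/ang from scene
0.11169158428458252 55.911557511506984
0.11387791708667663 54.14648505456707
```

Call:
{"api": "apply_moves", "payload": {
  "increments": [
    [-28,27.5,0,0,0,0,1],
    [-28,27.5,0,0,0,0,1],
    [-28,27.5,0,0,0,0,1],
    [-28,27.5,0,0,0,0,1],
    [-28,27.5,0,0,0,0,1],
    [-28,27.5,0,0,0,0,1],
    [-28,27.5,0,0,0,0,1],
    [-28,27.5,0,0,0,0,1]
  ],
  "grip_force": 40
}}

```text
t: 1.15
eef_pos: [0.3699, 0.3324, 0.2282]
tool_rot: [0.001, 0.824, 0.566, -0.002]
contact_force: [0.7, 0.1, 0.3]
gripper_width: -0.001
```

Call:
{"api": "apply_moves", "payload": {
  "increments": [
    [-28,27.5,0,0,0,0,1],
    [-28,27.5,0,0,0,0,1],
    [-28,27.5,0,0,0,0,1],
    [-28,27.5,0,0,0,0,1],
    [-28,27.5,0,0,0,0,1],
    [-28,27.5,0,0,0,0,1],
    [-28,27.5,0,0,0,0,1],
    [-28,27.5,0,0,0,0,1]
  ]
}}

```text
t: 2.15
eef_pos: [0.4971, 0.0339, 0.2286]
tool_rot: [0.0, 0.824, 0.567, -0.002]
contact_force: [0.9, 0.3, -0.1]
gripper_width: 0.003
```

Call:
{"api": "apply_moves", "payload": {
  "increments": [
    [-28,27.5,0,0,0,0,1],
    [-28,27.5,0,0,0,0,1],
    [-28,27.5,0,0,0,0,1],
    [-28,27.5,0,0,0,0,1],
    [-28,27.5,0,0,0,0,1],
    [-28,27.5,0,0,0,0,1],
    [0,0,0,0,0,-5,1],
    [0,0,0,0,0,-5,1]
  ]
}}

```text
t: 3.15
eef_pos: [0.5925, -0.1929, 0.227]
tool_rot: [-0.0, 0.771, 0.637, -0.004]
contact_force: [0.5, 0.2, 0.3]
gripper_width: 0.003
```

Call:
{"api": "apply_moves", "payload": {
  "increments": [
    [0,0,0,0,0,-6,1],
    [0,0,0,0,0,-6,1],
    [0,0,0,0,0,-6,1],
    [0,0,0,0,0,-6,1],
    [0,0,0,0,0,-4,1],
    [0,0,0,0,0,0,1],
    [0,0,0,0,0,0,1],
    [0,0,0,0,0,0,1]
  ]
}}

```text
t: 4.15
eef_pos: [0.5909, -0.1928, 0.2246]
tool_rot: [-0.003, 0.589, 0.808, -0.005]
contact_force: [-0.2, -0.5, 0.6]
gripper_width: -0.001
```

```bash
cat >> h.py <<'E'
from scipy.spatial.transform import Rotation as Ro
HUB=np.array([.546,-.167]); PA=195.4
def toolR():
    q=bot.get_obs()['tool_rot']; return Ro.from_quat([q[1],q[2],q[3],q[0]]).as_matrix()
def todelta(pw):
    o=bot.get_obs(); return 1000*toolR().T@(np.array(pw)-o['eef_pos'])
def pol(r,a): a=np.radians(a); return HUB+r*np.array([np.cos(a),np.sin(a)])
E
python3 - <<'E'
from h import *
snap('wrist','w1.png'); snap('scene','s1.png')
o=bot.get_obs(); print(o['eef_pos'],o['q'][6])
P=pol(.095,-42); print(P,todelta([*P,o['eef_pos'][2]]))
R=toolR(); print(R.round(3))
E
```

```text
[ 0.5908994  -0.19281385  0.22466381] 2.2116040187940267
[ 0.61659876 -0.23056741] [-43.81674541  12.87870655  -0.141118  ]
[[-0.307  0.952 -0.011]
 [ 0.952  0.307 -0.004]
 [-0.    -0.011 -1.   ]]
```

View pics/w1.png

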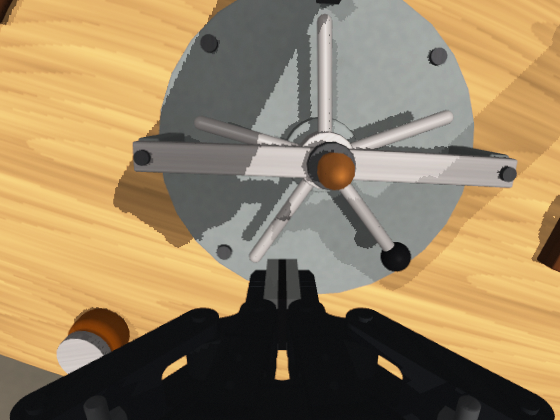

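View pics/s1.png

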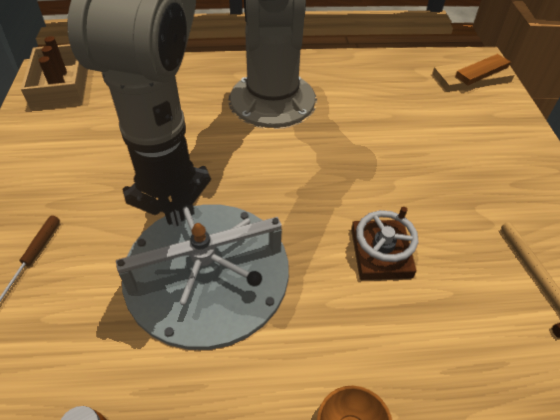

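The wrist view shows the bar from (142,157) to (509,173), the ball at (396,257), and the entry gap left of the lower-left spoke. The wheel has not moved. I cross-check the hub and ball from this view.

Run:
```python
from h import *
c=imaging.get_calibration('wrist')
A=cast(c,142,157,.108)[:2];B=cast(c,509,173,.108)[:2];d=B-A
b=cast(c,396,257,.075)[:2]
print((A+B)/2,np.hypot(*d),np.degrees(np.arctan2(d[1],d[0])))
M=(A+B)/2; v=b-M; print(b,np.hypot(*v),np.degrees(np.arctan2(v[1],v[0])))
print(cast(c,325,18,.075),cast(c,255,258,.075))
for p in [(325,18),(255,258),(450,117),(200,123)]:
  v=cast(c,*p,.075)[:2]-M; print(np.hypot(*v),np.degrees(np.arctan2(v[1],v[0])))
```

```text
[ 0.54417    -0.16850809] 0.29036221906154525 105.57858755180189
[ 0.6103207  -0.07321978] 0.11599903880327248 55.23098816504657
[ 0.4391957  -0.20567834  0.075     ] [ 0.65156925 -0.19931495  0.075     ]
0.11136081333712677 -160.5015045623685
0.11173030931496332 -16.005235863178704
0.11190244269011425 126.73464453387956
0.11009133411856932 -87.87915311883093
```

Call:
{"api": "apply_moves", "payload": {
  "increments": [
    [-22,6.5,0,0,0,0,1],
    [-22,6.5,0,0,0,0,1],
    [0,0,0,0,0,0,1],
    [0,0,15,0,0,0,1],
    [0,0,20,0,0,0,1],
    [0,0,20,0,0,0,1],
    [0,0,20,0,0,0,1],
    [0,0,0,0,0,0,1]
  ]
}}

```text
t: 5.25
eef_pos: [0.6137, -0.2257, 0.1434]
tool_rot: [-0.006, 0.587, 0.809, -0.004]
contact_force: [-0.0, 0.9, 0.2]
gripper_width: 0.001
```

Run:
```python
from h import *
o=bot.get_obs(); print(o['eef_pos'],o['contact_force'])
P=pol(.095,-42); print(P,todelta([*P,.068]))
snap('side','sd2.png');snap('wrist','w2.png')
```

```text
[ 0.61367775 -0.22573576  0.14336213] [-0.01848432  0.91790396  0.20316649]
[ 0.61659876 -0.23056741] [-5.87304592  2.36323242 75.3077058 ]
```

View pics/sd2.png

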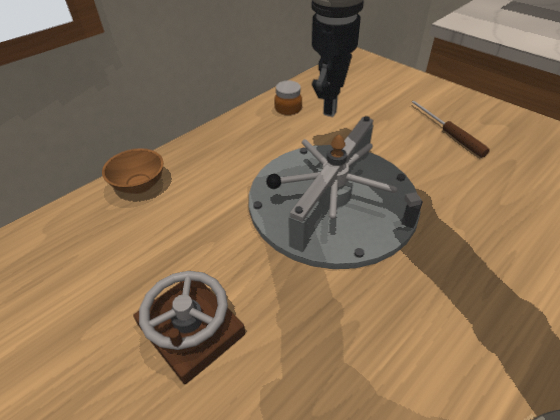

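View pics/w2.png

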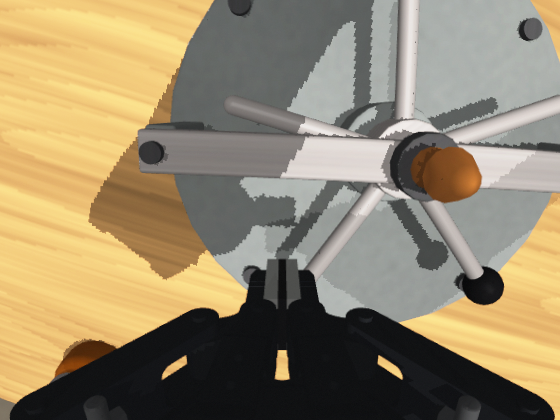

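Call:
{"api": "apply_moves", "payload": {
  "increments": [
    [-6,2,8,0,0,0,1],
    [0,0,15,0,0,0,1],
    [0,0,15,0,0,0,1],
    [0,0,15,0,0,0,1],
    [0,0,12,0,0,0,1],
    [0,0,6,0,0,0,1],
    [0,0,0,0,0,0,1],
    [0,0,0,0,0,0,1]
  ]
}}

```text
t: 6.35
eef_pos: [0.6192, -0.2323, 0.0707]
tool_rot: [-0.003, 0.587, 0.809, -0.003]
contact_force: [0.5, 1.3, -0.6]
gripper_width: -0.0
```

Run:
```python
from h import *
o=bot.get_obs(); print(o['eef_pos'],o['contact_force'])
v=o['eef_pos'][:2]-HUB; print(np.hypot(*v),np.degrees(np.arctan2(v[1],v[0])))
R=toolR();p=o['eef_pos'][:2]
a0=-42
for a in range(-34,86,8):
  q=pol(.097,a); d=1000*R.T@np.array([*(q-p),0]); p=q; print(a,d.round(1))
```

```text
[ 0.61923623 -0.23226304  0.07071728] [ 0.48679654  1.29533889 -0.57408156]
0.09809591582235981 -41.70520583488257
-34 [ 8.3 10.2 -0.1]
-26 [ 9.  10.1 -0.1]
-18 [10.4  8.7 -0.1]
-10 [11.5  7.2 -0. ]
-2 [12.4  5.5 -0. ]
6 [13.   3.7 -0. ]
14 [13.4  1.9  0. ]
22 [13.5  0.   0. ]
30 [13.4 -1.9  0. ]
38 [13.  -3.7  0.1]
46 [12.4 -5.5  0.1]
54 [11.5 -7.2  0.1]
62 [10.4 -8.7  0.1]
70 [  9.1 -10.    0.1]
78 [  7.6 -11.2   0.1]
```

Call:
{"api": "apply_moves", "payload": {
  "increments": [
    [8,10,3,0,0,0,1],
    [9,10,2,0,0,0,1],
    [10,9,0,0,0,0,1],
    [11.5,7,0,0,0,0,1],
    [12.5,5.5,0,0,0,0,1],
    [13,3.5,0,0,0,0,1],
    [13.5,2,0,0,0,0,1],
    [0,0,0,0,0,0,1]
  ]
}}

```text
t: 7.35
eef_pos: [0.6416, -0.1383, 0.0664]
tool_rot: [-0.002, 0.587, 0.809, -0.004]
contact_force: [-0.6, -0.1, -0.1]
gripper_width: 0.001
```

Run:
```python
from h import *
o=bot.get_obs(); print(o['eef_pos'],o['contact_force'])
v=o['eef_pos'][:2]-HUB; a=np.degrees(np.arctan2(v[1],v[0]));print(np.hypot(*v),a)
R=toolR();p=o['eef_pos'][:2]
for a in np.arange(a+8,86,8):
  q=pol(.097,a); d=1000*R.T@np.array([*(q-p),0]); p=q; print(a,d.round(1))
snap('scene','s3.png');snap('wrist','w3.png')
```

```text
[ 0.64162987 -0.13829375  0.06636293] [-0.61039875 -0.06893874 -0.07546365]
0.09984548332506875 16.708745648024042
24.708745648024042 [13.6 -3.5  0. ]
32.70874564802404 [13.3 -2.5  0. ]
40.70874564802404 [12.8 -4.3  0. ]
48.70874564802404 [12.1 -6.1  0. ]
56.70874564802404 [11.1 -7.7  0.1]
64.70874564802403 [10.  -9.2  0.1]
72.70874564802403 [  8.6 -10.5   0.1]
80.70874564802403 [  7.  -11.6   0.1]
```

View pics/w3.png

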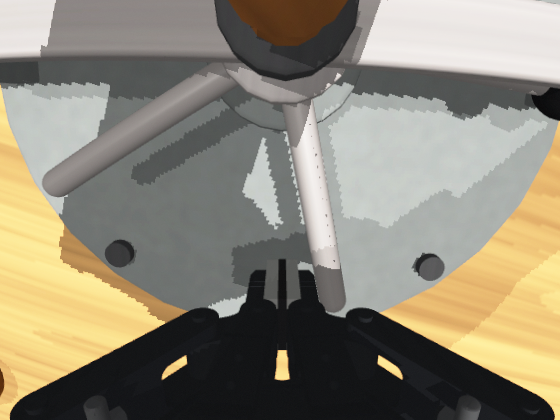

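View pics/s3.png

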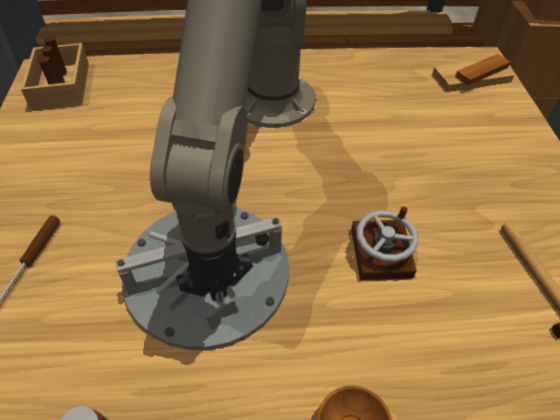

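The spoke is riding against the finger and the ball is just going under the bar, so I continue the stroke.

Call:
{"api": "apply_moves", "payload": {
  "increments": [
    [13.5,-3,0,0,0,0,1],
    [13.5,-3,0,0,0,0,1],
    [13,-4.5,0,0,0,0,1],
    [12,-6,0,0,0,0,1],
    [11,-8,0,0,0,0,1],
    [10,-9,0,0,0,0,1],
    [9,-10.5,0,0,0,0,1],
    [0,0,0,0,0,0,1]
  ]
}}

```text
t: 8.45
eef_pos: [0.5704, -0.0719, 0.0672]
tool_rot: [-0.001, 0.588, 0.809, -0.003]
contact_force: [-0.5, 0.3, -0.4]
gripper_width: 0.003
```

Run:
```python
from h import *
o=bot.get_obs(); print(o['eef_pos'],o['contact_force'])
v=o['eef_pos'][:2]-HUB; a=np.degrees(np.arctan2(v[1],v[0]));print(np.hypot(*v),a)
snap('scene','s4.png');snap('wrist','w4.png');snap('side','sd4.png')
R=toolR();print(1000*R.T@np.array([*(pol(.097,a-8)-o['eef_pos'][:2]),0]))
```

```text
[ 0.57039558 -0.07191415  0.06717892] [-0.48875682  0.3483825  -0.37496575]
0.09816548590846208 75.61035227993601
[-8.99681322 10.28353898 -0.02118901]
```

View pics/w4.png

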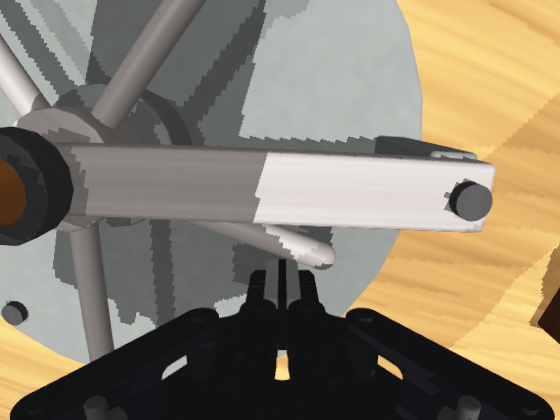

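View pics/sd4.png

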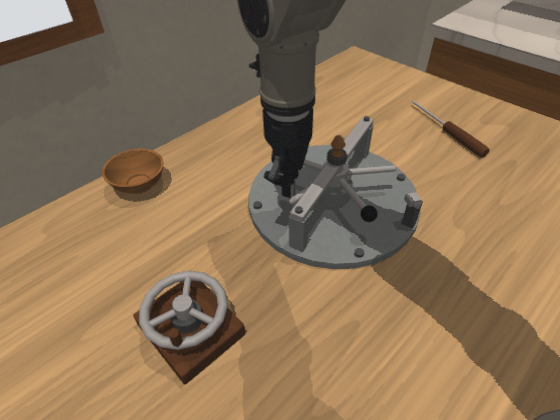

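The side view shows the ball at (369,213), heading for the post at (412,205). I measure its angle.

```bash
cat >> h.py <<'E'
def ballang(n,f,roi):
    im=cv2.imread('pics/'+f); x0,y0,x1,y1=roi
    m=(im.max(2)<40).astype(np.uint8); s=np.zeros_like(m); s[y0:y1,x0:x1]=m[y0:y1,x0:x1]
    k,l,st,ce=cv2.connectedComponentsWithStats(s); i=1+np.argmax(st[1:,4])
    p=cast(imaging.get_calibration(n),*ce[i],.075)
    v=p[:2]-HUB; print(n,st[i],ce[i].round(1),p.round(4),'r',np.hypot(*v).round(4),'ang',np.degrees(np.arctan2(v[1],v[0]))%360)
E
python3 - <<'E'
from h import *
ballang('side','sd4.png',(355,200,383,226))
E
```

```text
side [361 206  16  16 205] [368.5 213.4] [ 0.4415 -0.1258  0.075 ] r 0.1124 ang 158.4666198192612
```

Call:
{"api": "apply_moves", "payload": {
  "increments": [
    [-6,7,0,0,0,0,1],
    [0,0,-20,0,0,0,1],
    [0,0,-24,0,0,0,1],
    [-25,8,0,0,0,0,1],
    [-29,5,0,0,0,0,1],
    [-29,3,0,0,0,0,1],
    [-29,1,0,0,0,0,1],
    [-24,0,0,0,0,0,1]
  ]
}}

```text
t: 9.6
eef_pos: [0.6456, -0.2034, 0.112]
tool_rot: [-0.001, 0.587, 0.81, -0.003]
contact_force: [-0.8, 0.2, 0.3]
gripper_width: -0.0
```

Run:
```python
from h import *
o=bot.get_obs(); print(o['eef_pos'],o['contact_force'])
v=o['eef_pos'][:2]-HUB; a=np.degrees(np.arctan2(v[1],v[0]));print(np.hypot(*v),a)
snap('wrist','w5.png');snap('side','sd5.png');snap('scene','s5.png')
ballang('side','sd5.png',(355,200,383,226))
print(todelta([*pol(.096,-20),.066]))
```

```text
[ 0.64555691 -0.20335631  0.1119598 ] [-0.76243623  0.2255144   0.32988778]
0.10598754254020445 -20.061240440761157
side [361 206  16  16 194] [368.6 213.3] [ 0.4415 -0.126   0.075 ] r 0.1122 ang 158.55026601152645
[ 6.46636625 -6.77346699 45.87705538]
```

View pics/w5.png

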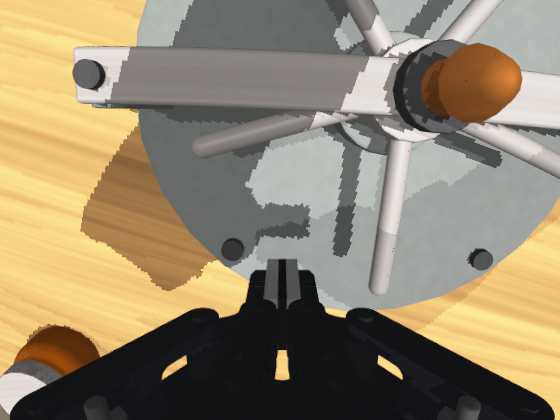

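Call:
{"api": "apply_moves", "payload": {
  "increments": [
    [3,-8,12,0,0,0,1],
    [0,0,16,0,0,0,1],
    [0,0,16,0,0,0,1],
    [0,0,2,0,0,0,1],
    [10,8,0,0,0,0,1],
    [12,6,0,0,0,0,1],
    [12,5,0,0,0,0,1],
    [0,0,0,0,0,0,1]
  ]
}}

```text
t: 10.75
eef_pos: [0.6435, -0.1571, 0.0617]
tool_rot: [-0.002, 0.586, 0.811, -0.002]
contact_force: [0.5, -0.1, -0.6]
gripper_width: -0.0
```

Run:
```python
from h import *
o=bot.get_obs(); print(o['eef_pos'],o['contact_force'])
v=o['eef_pos'][:2]-HUB; a=np.degrees(np.arctan2(v[1],v[0]));print(np.hypot(*v),a)
R=toolR();p=o['eef_pos'][:2]
for a in [*np.arange(a+8,35,8),36]:
  q=pol(.097,a); d=1000*R.T@np.array([*(q-p),0]); p=q; print(a,d.round(1))
```

```text
[ 0.64351628 -0.15709985  0.06170881] [ 0.52552976 -0.14263826 -0.56892097]
0.0980175379365461 5.796980540887704
13.796980540887704 [13.6  1.   0. ]
21.796980540887702 [13.5  0.1  0. ]
29.796980540887702 [13.4 -1.8  0. ]
36 [10.2 -2.6  0. ]
```

Call:
{"api": "apply_moves", "payload": {
  "increments": [
    [13.5,1,-2,0,0,0,1],
    [13.5,0,-2,0,0,0,1],
    [13,-2,0,0,0,0,1],
    [8,-2,0,0,0,0,1],
    [0,0,0,0,0,0,1],
    [0,0,0,0,0,0,1],
    [0,0,0,0,0,0,1],
    [0,0,0,0,0,0,1]
  ]
}}

```text
t: 11.75
eef_pos: [0.6248, -0.1113, 0.067]
tool_rot: [-0.001, 0.586, 0.81, -0.002]
contact_force: [0.9, 0.3, 0.2]
gripper_width: -0.0
```

Run:
```python
from h import *
o=bot.get_obs(); print(o['eef_pos'],o['contact_force'])
v=o['eef_pos'][:2]-HUB; a=np.degrees(np.arctan2(v[1],v[0]));print(np.hypot(*v),a)
im,c=snap('side','sd6.png'); snap('scene','s6.png')
cv2.imwrite('pics/sd6c.png',cv2.resize(cv2.cvtColor(im,4)[130:270,235:435],None,fx=4,fy=4,interpolation=2))
```

```text
[ 0.6247901  -0.11131376  0.06700809] [0.9266617  0.28463549 0.21773299]
0.09648231247490355 35.25141026605208
```

View pics/sd6c.png

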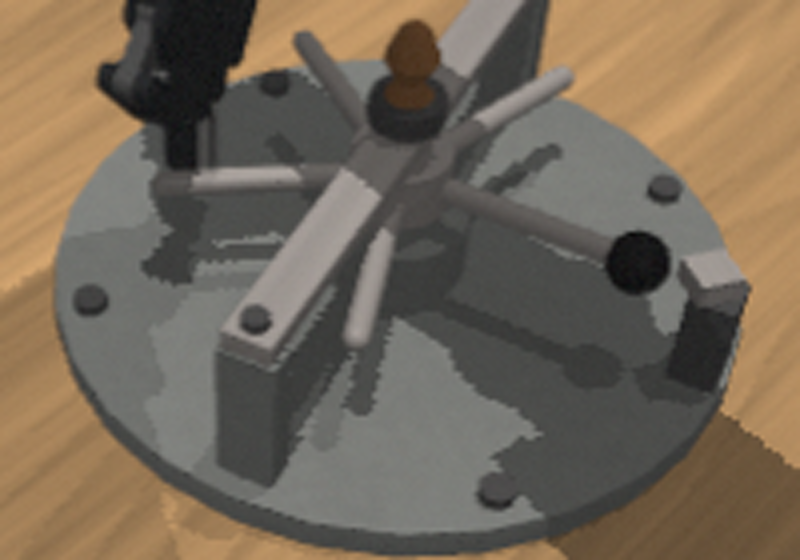

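View pics/s6.png

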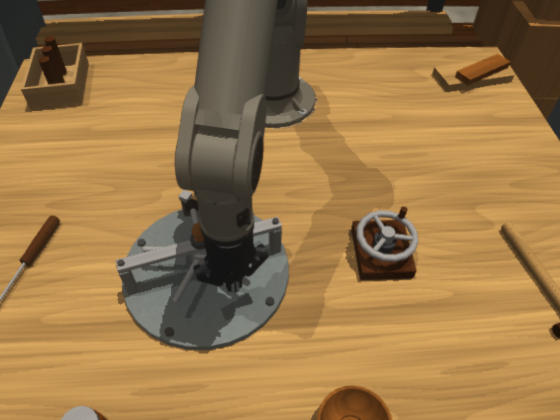

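Run:
```python
from h import *
import h
h.HUB=np.array([.5480,-.1675])
ballang('side','sd6.png',(383,184,403,207))
c=imaging.get_calibration('side')
# bar bolts -> hub & normal from this picture, plus finial ring; predicted pixel for target ball
for H in ([.546,-.167],[.548,-.1675]):
    H=np.array(H)
    for a in (195.0,195.5): 
        t=np.radians(a); d=np.array([np.cos(t),np.sin(t)])
        print(proj(c,[[*(H+.115*d),.075],[*(H+.131*d),.080]]).round(1).tolist())
```

```text
side [387 188  15  16 184] [393.9 195.2] [ 0.4365 -0.1913  0.075 ] r 0.1141 ang 192.02873753807398
[[396.5, 194.1], [406.1, 195.0]]
[[396.7, 193.7], [406.3, 194.6]]
[[395.7, 193.4], [405.3, 194.3]]
[[395.9, 193.0], [405.5, 193.9]]
```

Call:
{"api": "apply_moves", "payload": {
  "increments": [
    [2.5,-0.8,0,0,0,0,1],
    [2,-0.7,0,0,0,0,1],
    [0,0,0,0,0,0,1],
    [0,0,0,0,0,0,1],
    [-8,2,0,0,0,0,1],
    [-5,1,0,0,0,0,1],
    [0,0,0,0,0,0,1],
    [0,0,0,0,0,0,1]
  ]
}}

```text
t: 12.85
eef_pos: [0.629, -0.1191, 0.0667]
tool_rot: [-0.001, 0.586, 0.81, -0.002]
contact_force: [-0.4, -0.5, 0.1]
gripper_width: -0.0
```

Call:
{"api": "apply_moves", "payload": {
  "increments": [
    [0,0,-25,0,0,0,1],
    [0,0,-40,0,0,0,1],
    [0,0,-40,0,0,0,1],
    [0,0,-40,0,0,0,1],
    [0,0,-40,0,0,0,1],
    [-10,-10,-20,0,0,0,1],
    [-10,-10,0,0,0,0,1],
    [0,0,0,0,0,0,1]
  ]
}}

```text
t: 13.85
eef_pos: [0.6152, -0.1424, 0.276]
tool_rot: [-0.004, 0.585, 0.811, -0.003]
contact_force: [0.5, 0.5, -0.3]
gripper_width: -0.001
```

Run:
```python
from h import *
print(bot.get_obs()['eef_pos'])
im,c=snap('side','sd7.png'); snap('wrist','w7.png'); snap('scene','s7.png')
print(np.array(imaging.get_calibration('wrist')['extrinsics'])[:3,3])
```

```text
[ 0.61522076 -0.1423664   0.27599329]
[ 0.5452509  -0.1643787   0.41874798]
```

View pics/w7.png

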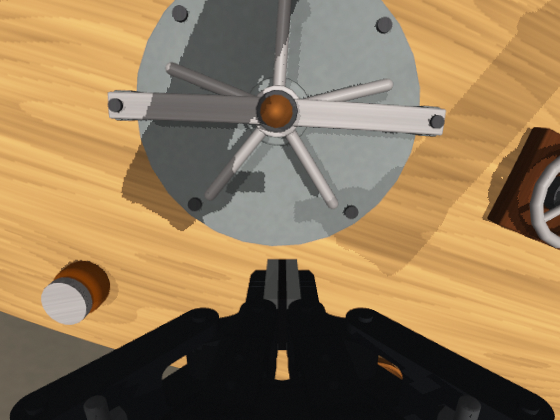

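View pics/s7.png

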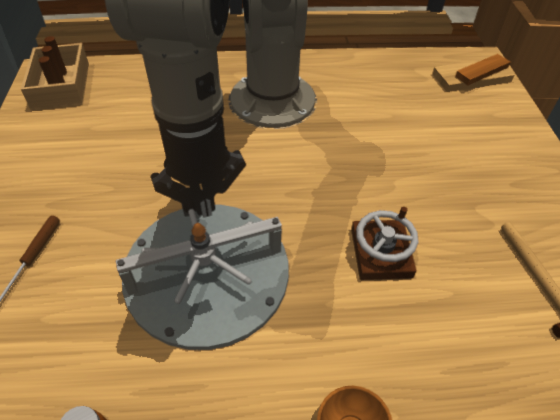

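Run:
```python
from h import *
import h
h.HUB=np.array([.5480,-.1675])
ballang('side','sd7.png',(384,182,404,207))
c=imaging.get_calibration('wrist')
A=cast(c,116,105,.108)[:2];B=cast(c,436,121,.108)[:2];d=B-A;M=(A+B)/2
na=np.degrees(np.arctan2(d[1],d[0]))+90
print(M,np.hypot(*d),na)
for p,k in [((168,67),72),((389,85),-72),((209,196),144),((334,205),216)]:
  v=cast(c,*p,.075)[:2]-M; print(np.hypot(*v),(np.degrees(np.arctan2(v[1],v[0]))-k)%360)
im=cv2.imread('pics/sd7.png');cv2.imwrite('pics/sd7c.png',cv2.resize(im[130:270,235:435],None,fx=4,fy=4,interpolation=2))
```

```text
side [387 186  17  16 192] [395.  193.8] [ 0.4372 -0.1955  0.075 ] r 0.1143 ang 194.18354682887875
[ 0.54493259 -0.16784447] 0.287685473649661 195.64513080155206
0.11235972884534322 194.46061497202106
0.11109955392414508 193.74852711399132
0.11078965825706767 194.52047281317243
0.11173090438987544 194.48121503676015
```

View pics/sd7c.png

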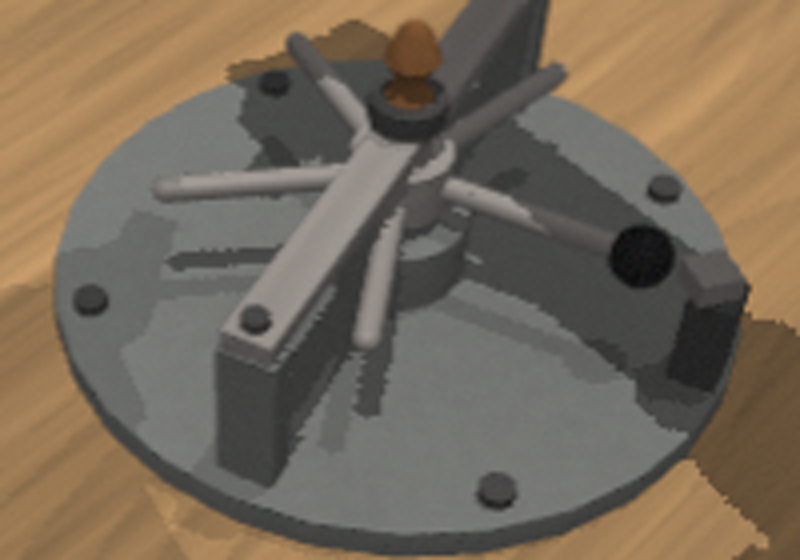

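Call:
{"api": "apply_moves", "payload": {
  "increments": [
    [5,-20,0,0,0,0,1],
    [5,-25,0,0,0,0,1],
    [5,-25,0,0,0,0,1],
    [5,-25,0,0,0,0,1],
    [0,-10,0,0,0,0,1],
    [0,0,0,0,0,0,1],
    [0,0,0,0,0,0,1],
    [0,0,0,0,0,0,1]
  ]
}}

```text
t: 15.0
eef_pos: [0.509, -0.1498, 0.2708]
tool_rot: [-0.008, 0.581, 0.814, -0.004]
contact_force: [0.0, 0.4, 0.1]
gripper_width: -0.001
```

Run:
```python
from h import *
im,c=snap('wrist','w8.png')
```

```text
(no output)
```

View pics/w8.png

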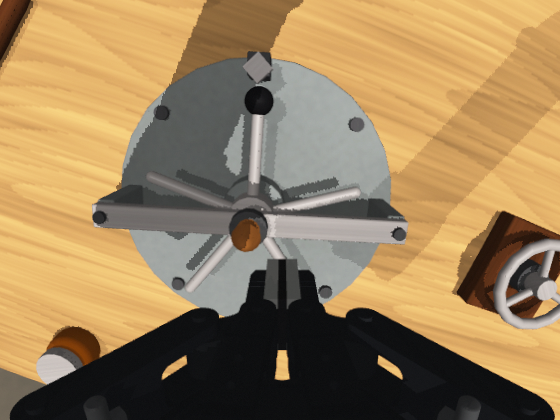

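The wrist view now shows the ball at (259,100), just inside the post and its diamond-shaped wedge at (258,66). It looks about 1° short, so I measure it in this frame.

Run:
```python
from h import *
im=cv2.imread('pics/w8.png'); c=imaging.get_calibration('wrist')
cv2.imwrite('pics/w8c.png',cv2.resize(im[40:140,200:320],None,fx=6,fy=6,interpolation=2))
A=cast(c,99,217,.108)[:2];B=cast(c,399,233,.108)[:2];d=B-A;M=(A+B)/2
print(M,np.hypot(*d),np.degrees(np.arctan2(d[1],d[0]))+90)
f=lambda p,z:(lambda v:(np.hypot(*v).round(4),(np.degrees(np.arctan2(v[1],v[0]))%360).round(2)))(cast(c,*p,z)[:2]-M)
m=(im.max(2)<45).astype(np.uint8); s=np.zeros_like(m); s[86:116,243:276]=m[86:116,243:276]
k,l,st,ce=cv2.connectedComponentsWithStats(s); i=1+np.argmax(st[1:,4]); print(st[i],ce[i],f(ce[i],.075))
print('wedge',f((258,66.5),.08), f((258,82),.08))
for p,k in [((150,176),72),((357,192),-72),((189,289),144)]: print((f(p,.075)[1]-k)%360)
```

```text
[ 0.54418296 -0.16904493] 0.28920038502239115 195.6301421557483
[245  86  28  29 644] [258.43012422 100.33074534] (np.float64(0.1148), np.float64(194.38))
wedge (np.float64(0.1449), np.float64(195.2)) (np.float64(0.1311), np.float64(194.89))
194.72000000000003
193.75
194.82
```

View pics/w8c.png

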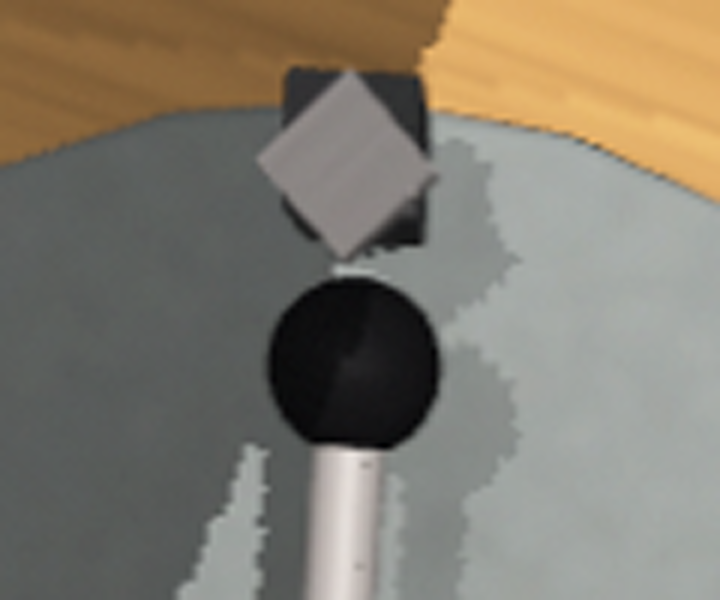

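Ball is about 1° (2 mm) short of the line. Time allows a small nudge.

Run:
```python
from h import *
print(todelta([.629,-.1205,.27]),bot.get_obs()['t'])
```

```text
[-11.31741379 122.96660712  -1.24879486] 15.05
```

Call:
{"api": "apply_moves", "payload": {
  "increments": [
    [-4,30,0,0,0,0,1],
    [-4,31,0,0,0,0,1],
    [-3,31,0,0,0,0,1],
    [0,31,0,0,0,0,1],
    [0,0,30,0,0,0,1],
    [0,0,35,0,0,0,1],
    [0,0,30,0,0,0,1],
    [0,0,0,0,0,0,1]
  ]
}}

```text
t: 16.05
eef_pos: [0.6353, -0.1171, 0.1699]
tool_rot: [-0.007, 0.58, 0.815, -0.004]
contact_force: [-0.6, 0.5, 1.8]
gripper_width: -0.001
```

Run:
```python
from h import *
print(bot.get_obs()['eef_pos'],todelta([.629,-.1205,.067]))
```

```text
[ 0.63531586 -0.1170771   0.1699158 ] [ -1.87750674  -5.57630713 102.99828679]
```

Call:
{"api": "apply_moves", "payload": {
  "increments": [
    [-3,-6,20,0,0,0,1],
    [0,0,20,0,0,0,1],
    [0,0,18,0,0,0,1],
    [0,0,18,0,0,0,1],
    [0,0,15,0,0,0,1],
    [0,0,9,0,0,0,1],
    [0,0,0,0,0,0,1],
    [0,0,0,0,0,0,1]
  ]
}}

```text
t: 17.05
eef_pos: [0.6341, -0.1214, 0.0692]
tool_rot: [-0.004, 0.579, 0.815, -0.002]
contact_force: [-0.8, -0.0, -0.6]
gripper_width: 0.003
```

Run:
```python
from h import *
p=bot.get_obs()['eef_pos'];v=p[:2]-HUB;print(p,np.hypot(*v),np.degrees(np.arctan2(v[1],v[0])))
for a in (37.9,39): print(todelta([*pol(.0965,a),p[2]]))
```

```text
[ 0.63406248 -0.12138446  0.06918075] 0.0991754935028497 27.383732925389797
[16.8234967  -6.75424985  0.12274792]
[18.57271015 -7.36447662  0.13479775]
```

Call:
{"api": "apply_moves", "payload": {
  "increments": [
    [6,-3.5,2,0,0,0,1],
    [5,-2,0,0,0,0,1],
    [3,-1,0,0,0,0,1],
    [2,-0.5,0,0,0,0,1],
    [1,0,0,0,0,0,1],
    [0,0,0,0,0,0,1],
    [0,0,0,0,0,0,1],
    [0,0,0,0,0,0,1]
  ]
}}

```text
t: 18.05
eef_pos: [0.6224, -0.1073, 0.069]
tool_rot: [-0.002, 0.579, 0.815, -0.001]
contact_force: [-0.1, -0.4, 0.8]
gripper_width: -0.001
```

Run:
```python
from h import *
import h
p=bot.get_obs()['eef_pos'];v=p[:2]-HUB;print(p,np.hypot(*v),np.degrees(np.arctan2(v[1],v[0])))
for a in (37.9,39): print(todelta([*pol(.0965,a),p[2]]))
snap('side','sd9.png'); h.HUB=np.array([.5480,-.1675])
ballang('side','sd9.png',(384,182,404,207))
```

```text
[ 0.62237736 -0.10734355  0.06902316] 0.0969143557824107 37.99250584650323
[-0.28103724 -0.34217908  0.00091848]
[ 1.46797983 -0.95305301  0.00739406]
side [388 187  15  15 178] [394.7 193.7] [ 0.4376 -0.1955  0.075 ] r 0.1139 ang 194.21254068232997
```

Call:
{"api": "apply_moves", "payload": {
  "increments": [
    [1,-0.4,0,0,0,0,1],
    [1,-0.4,0,0,0,0,1],
    [0,0,0,0,0,0,1],
    [0,0,0,0,0,0,1],
    [0,0,0,0,0,0,1],
    [0,0,0,0,0,0,1],
    [0,0,0,0,0,0,1],
    [0,0,0,0,0,0,1]
  ]
}}

```text
t: 19.1
eef_pos: [0.6215, -0.1065, 0.0692]
tool_rot: [-0.001, 0.58, 0.815, -0.001]
contact_force: [0.6, -1.6, -0.1]
gripper_width: 0.001
```

Run:
```python
from h import *
import h
p=bot.get_obs()['eef_pos'];v=p[:2]-HUB;print(p,np.hypot(*v),np.degrees(np.arctan2(v[1],v[0])))
snap('side','sd10.png'); h.HUB=np.array([.5480,-.1675])
ballang('side','sd10.png',(384,182,404,207))
```

```text
[ 0.62147216 -0.10650122  0.06919502] 0.09672718555222547 38.715798759802475
side [388 186  15  15 178] [395.  193.3] [ 0.4379 -0.1967  0.075 ] r 0.1139 ang 194.84729108767303
```

Call:
{"api": "apply_moves", "payload": {
  "increments": [
    [1.3,-0.6,0,0,0,0,1],
    [0,0,0,0,0,0,1],
    [0,0,0,0,0,0,1],
    [-8,3,0,0,0,0,1],
    [-5,2,0,0,0,0,1],
    [0,0,-20,0,0,0,1],
    [0,0,-30,0,0,0,1],
    [0,0,-30,0,0,0,1]
  ]
}}

```text
t: 20.15
eef_pos: [0.6284, -0.1157, 0.1511]
tool_rot: [-0.004, 0.579, 0.815, -0.002]
contact_force: [1.2, 0.9, -0.0]
gripper_width: -0.0
```

Call:
{"api": "apply_moves", "payload": {
  "increments": [
    [0,0,-40,0,0,0,1],
    [0,0,-40,0,0,0,1],
    [0,0,-40,0,0,0,1],
    [3,-28,0,0,0,0,1],
    [3,-30,0,0,0,0,1],
    [3,-30,0,0,0,0,1],
    [3,-30,0,0,0,0,1],
    [0,0,0,0,0,0,1]
  ]
}}

```text
t: 21.15
eef_pos: [0.5118, -0.1445, 0.2905]
tool_rot: [0.002, 0.58, 0.815, 0.003]
contact_force: [0.8, 0.5, 0.4]
gripper_width: 0.006
```

Run:
```python
from h import *
import h
print(bot.get_obs()['eef_pos'])
im,c=snap('wrist','w11.png'); snap('side','sd11.png'); snap('scene','s11.png')
h.HUB=np.array([.5480,-.1675]); ballang('side','sd11.png',(384,182,404,207))
```

```text
[ 0.51182025 -0.14451336  0.29048366]
side [388 186  16  15 194] [395.6 193. ] [ 0.4376 -0.198   0.075 ] r 0.1146 ang 195.43941789484836
```

View pics/w11.png

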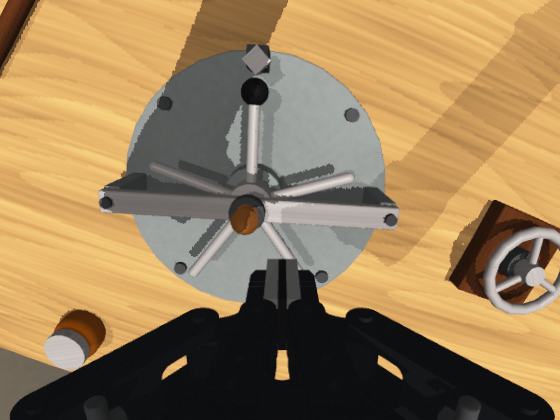

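View pics/s11.png

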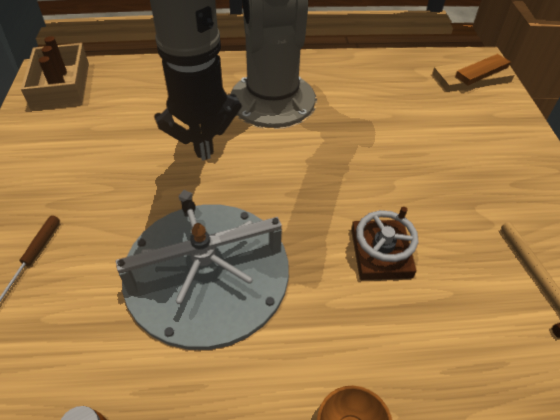

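Run:
```python
from h import *
im=cv2.imread('pics/w11.png'); c=imaging.get_calibration('wrist')
A=cast(c,106,202,.108)[:2];B=cast(c,390,219.5,.108)[:2];d=B-A;M=(A+B)/2
print(M,np.hypot(*d),'pointer',np.degrees(np.arctan2(d[1],d[0]))+90)
f=lambda p,z:(lambda v:(np.hypot(*v).round(4),(np.degrees(np.arctan2(v[1],v[0]))%360).round(2)))(cast(c,*p,z)[:2]-M)
m=(im.max(2)<45).astype(np.uint8); s=np.zeros_like(m); s[77:107,240:270]=m[77:107,240:270]
k,l,st,ce=cv2.connectedComponentsWithStats(s); i=1+np.argmax(st[1:,4]); print(st[i],ce[i],f(ce[i],.075))
for p,k in [((153,166),72),((352,177),-72),((194,271),144)]: print((f(p,.075)[1]-k)%360)
cv2.imwrite('pics/w11c.png',cv2.resize(im[35:135,200:320],None,fx=6,fy=6,interpolation=2))
```

```text
[ 0.54697365 -0.16744982] 0.2875649965345946 pointer 195.58199688511056
[241  78  27  27 585] [254.11452991  91.22051282] (np.float64(0.1147), np.float64(196.04))
196.20999999999998
195.44
196.01
```

View pics/w11c.png

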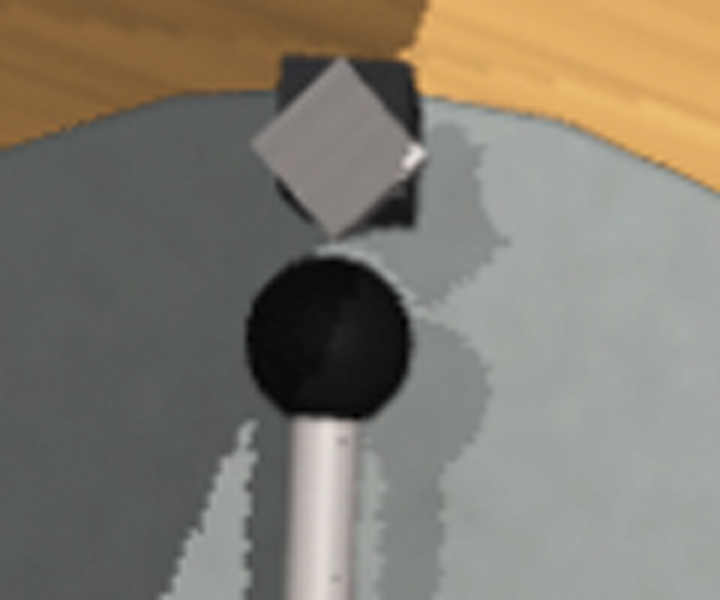

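The ball centre (crop 329,337) lies on the line through the wedge's corners (342,57) and (333,238). The gripper is well clear.

```bash
python3 -c "
from h import *
print(bot.hand_in(), bot.get_obs()['t'])"
```

```text
the job is handed in; nothing more can be done
the job is handed in; nothing more can be done
```

I turned the star wheel about 140° counter-clockwise, so the ball now points at the pointer post. It took two pushes with the closed fingers on the side of the bridge away from the pointer, then a nudge of about 1°. I then lifted clear and handed in just after t = 21 s.

**Last checks:**
- **Alignment:** the ball measured 195.4° in the side view and 196.0° in the wrist view, against a pointer direction of about 195.5°. The views differ by about 0.6°. In the wrist view the ball centre lies on the line through the wedge.
- **Force:** contact force readings stayed under about 2 N at the end of every move.
- **Clearance:** the gripper was at 0.29 m height, touching nothing.
- **Clamp:** I never went near the handwheel, and its crank looks unmoved in the scene views.

No final check failed. An earlier check showed the ball about 1° short, which is why I made the nudge.

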